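Set the pointer gauge to the master beaker on the banding wheel

TASK

Set up the pointer gauge for a run of beakers: gently stand the tall straight beaker upright in the centre of the banding wheel's head and let go, then nudge the gauge's stiff brass pointer forward, bit by bit, until its tip is within about 5 mm of the beaker's rim, without it ever touching the beaker. Leave the beaker standing at the centre, and leave the other ware and tools on the bench where they are.

Things in the scene. Friction and masses are not known exactly. Their poses are not given: they have to be found in the camera images.
- beaker_center (a point): Master beaker: the tallest of three loose pots of one pink-buff unglazed clay; a straight cylinder of 64 mm outside diameter up to its rim, 105 mm high, wall 4 mm, open top, about 0.22 kg. The point is on its axis, half-way up (52.5 mm above its foot); z is up its axis; its yaw does not matter.
- wheel_top (a point): Banding wheel, fixed to the bench: dark foot 136 mm wide, light metal round head of 140 mm diameter, 12 mm thick, with concentric rings, turning freely about its upright axis. The point is the centre of the head's upper face, 80 mm above the bench. Its y axis is the level direction in which the gauge's pointer moves forward.
- pointer: Brass pointer of the gauge: level rod of 8 mm diameter, 210 mm long, dark rings every 10 mm, tip tapering to 4 mm, push button at the rear. Slides only lengthwise, stiffly: moves only while pushed with some 7 to 9 N, stays where left. Origin: the very end of the tip, on the axis, 180 mm above the bench (5 mm below the rim of the beaker on the wheel); y points forward along the rod, z up.
- pointer_end (a point): Centre of the rear face of the pointer's push button: a flat upright disc of 26 mm diameter, 9 mm thick, free behind, 210 mm behind the tip on the same axis. Push it forward, towards the wheel.
- gauge: Fixed stand of the pointer gauge: round foot of 110 mm diameter, post and knobs up to 211 mm, clamp block 34 mm long and 54 mm wide at 165 to 195 mm. Origin on the bench under the rod's line, below the block's middle; y forward: that line passes over the wheel's axis, 155 to 175 mm ahead. The tip starts 80 to 130 mm short of that axis; the slide's end stop lies beyond the beaker, so it does not help.
- cup_center (a point): Bystander: low straight cup of the same clay, 68 mm diameter, 62 mm high. Point at its middle, half-way up.
- bowl_center (a point): Bystander: small round bowl of the same clay, 92 mm diameter, 52 mm high. Point at its middle, half-way up.
- jar_center (a point): Bystander: closed jar, 60 mm diameter, 75 mm high. Point at its middle, half-way up.
- looptool: Bystander: loop trimming tool lying flat, 180 mm long, up to 16 mm high; x along it, origin under its middle.
- rib: Bystander: flat wooden rib, 120 by 45 mm, 7 mm thick; x along it, origin under its middle.
- callipers: Bystander: wooden callipers lying flat, 170 by 115 mm, 14 mm high; x along them from pivot to points, origin under their middle.
- pin: Bystander: small rolling pin lying flat, 260 mm long with its handles, 42 mm diameter; x along it, origin under its middle.
Mind the look-alikes: they are no part of the job. What is shaped like the part that bears wheel_top but purple is not meant.

How it is judged:
By the outcome, as a careful person would: the job done as asked, in the order asked, and still so for the second after the job is handed in, with the robot touching nothing.
It also fails if it takes over 67 s, if anything falls off the work surface, if the arm or the gripper's body presses on something with over 40 N, if the wrist force passes 120 N, or if a joint passes its speed limit or range.

ROBOT

A 7-joint arm with a two-finger parallel gripper is mounted at the origin on the work surface. World frame = base frame: x ahead of the robot, y to its left, z up, the work surface at z = 0. Lengths are in m, angles in rad, forces in N, time in s.
With the tool pointing down it reaches from about 0.425 to 0.875 m from the base axis. Payload 4.7 kg.
Tool frame: the origin (TCP) lies at the very end of the fingers, on their centre line; the grasp point (between the pads) lies 19 mm behind it; x points along the fingers, y is the direction in which the jaws open and shut, and the axes are right-handed (so a half turn about x gives the same grasp; the last joint's range is limited). The gripper opens to 87 mm and grips with 3 to 60 N. Pads are 19 mm wide; open, the fingers measure 117 mm over their backs; the gripper's body (75 mm by 190 mm) begins 51 mm behind the grasp point.
Start: joints at [1.177, 0.321, -0.07, 1.45, 0.023, 1.371, -0.057], TCP at [0.258, -0.597, 0.223] pointing down, gripper open.
Joint ranges: [-2.86, 2.86], [-0.3, 2.09], [-1.38, 1.24], [0.06, 2.45], [-1.56, 4.7], [0.09, 2.05], [-2.69, 2.69]. Speed limits (rad/s): [2.57, 2.57, 3.14, 3.14, 3.14, 3.14, 3.14].

INTERFACE

Orientations are given as a rotation vector (axis times angle).
In Python, from bench import ctrl gives the robot as it stands.
- The arm moves only by the tool step_arm, never from a script. Its argument "increments" is one flat list of numbers, 6 for each row, row after row: the shift along the tool's x, y, z in cm, then the turn, a rotation vector about the tool's x, y, z in rad. In form: [tx, ty, tz, ax, ay, az, tx, ty, tz, ax, ay, az, ...]. A call has 1 to 12 rows; each row shifts and turns the commanded pose from where the row before left it, along the tool's axes as they then stand; what a row does not reach is not made up. A row lasts 1/8 s, in which the tool goes at most 62.5 mm and 10.7 degrees, less where a joint would pass 70% of its speed; a pose out of reach is approached as far as the arm can. A call with a gripper value outside its range is refused whole. "fingers" is the opening in per cent of the stroke, from 0 (shut) to 100 (fully open), set as the call begins (left out, the last holds). The fingers move at their own pace and stop on an object; "force" is the grip in N (left out, the last holds). Time passes only in rows, so rows that do not move let the fingers close. It gives the time, the measured TCP pose, the force and the opening at its end, in the units of the state.
- ctrl.get_state(): the state, without advancing time (a new reading comes with each control period).
- ctrl.get_image(name): name is "side" or "top"; returns the picture (420x560x3 uint8, red, green, blue); there is no depth.
- ctrl.camera_params(name): a dict with "vertical_fov" (degrees; the focal length in pixels is half the picture's height over the tangent of half this angle, whatever the lens; pixels are square), "cx", "cy" (the principal point, pixels), "R" (3x3) and "t" (3): a world point X has camera coordinates R X + t. Camera axes: x right, y down, z forward; pixel columns grow to the right and rows downward; lengths in m; the calibration is good to about 2 mm. A picture is of the moment at which its call begins. camera_params takes no time and is no camera call.
- ctrl.close_job(): hands the job in, once; it reports no verdict.
Trained networks look in the newest picture that a camera, given by its name, has taken for a name from the list of things; names that differ only in an ending like _2 or _b are one class to them, and where a whole thing is asked for, a point or a joint stands for the part that bears it (a point fixed in the world has none). Each returns a list of dicts, best first, with "score" (0 to 1); they miss things now and then, are a little off and sometimes report something else, mostly with a low value. They report only what shows in the picture. A call takes as long as a camera call. They do not tell look-alikes from the thing itself.
- ctrl.search_frame(camera, name): "xyz" ([x, y, z] in m, in the coordinates of the camera as it stood for that picture, good to about 4 mm: the middle of the surface that is visible of it).
- ctrl.silhouettes(camera, name): "pixels" (420x560 bool, what is visible of it).
- ctrl.spot_point(camera, name): "xyz" ([x, y, z] in m, in the coordinates of the camera as it stood for that picture, good to about 4 mm: a listed point, or the origin of a listed thing).
The state is a dict: "time": time; "joint_positions": joint angles; "qd": joint speeds; "joint_torque": joint torques, N m; "position": TCP position; "tool_rot": TCP orientation; "ft_force": force on the tool from outside, world axes, zero at the start; "torque": the same for the moment, N m; "grip_width": opening from 0.0 (shut) to 1.0 (fully open).
Only numpy, scipy, OpenCV 4.12 (cv2) and the standard library are available. Lean on these libraries where they do the work, as an engineer would, in place of code of your own. Each camera call takes 0.05 s, during which the arm holds its last target.

## Working session

There is one attempt and no reset: what is moved stays moved. The work goes in short steps, Python scripts to look and compute and a tool call to move; the robot and the scene stay as the last step left them, time stands still between calls to the robot, and variables do not carry over. Pictures are saved under pics/ and viewed, and the job is handed in when it is done.

Besides the shell and the picture viewer there is one more tool, called after "Emit:" as name(argument=value, ...) on one line, values as JSON. step_arm: Moves the arm, as the interface text tells. Its arguments: {"type":"object","properties":{"increments":{"type":"array","items":{"type":"number"}},"fingers":{"type":"number"},"force":{"type":"number"}},"required":["increments"]}

```bash
ls; mkdir -p pics
cat > h.py <<'E'
from bench import ctrl
import numpy as np, cv2
from scipy.spatial.transform import Rotation as Rn
def save(n,f): 
    im=ctrl.get_image(n); cv2.imwrite('pics/'+f,im[:,:,::-1]); return im
def w(cam,p):
    c=ctrl.camera_params(cam); return np.array(c['R']).T@(np.array(p)-np.array(c['t']))
def px(cam,X):
    c=ctrl.camera_params(cam); q=np.array(c['R'])@np.array(X)+np.array(c['t']); f=210/np.tan(np.radians(c['vertical_fov'])/2)
    return np.array([c['cx']+f*q[0]/q[2], c['cy']+f*q[1]/q[2]])
E
python3 - <<'E'
from h import *
np.set_printoptions(precision=4,suppress=True)
a=save('side','s0.png');b=save('top','t0.png')
for c in('side','top'): print(c,ctrl.camera_params(c))
s=ctrl.get_state();print(s['time'],s['position'],s['tool_rot'],s['ft_force'],s['grip_width'])
E
```

```text
pics
side {'vertical_fov': 57.34903213731181, 'cx': 278.8451388166988, 'cy': 203.3439416426217, 'R': array([[-0.7485, -0.6629,  0.0148],
       [-0.4075,  0.4423, -0.7989],
       [ 0.5231, -0.6041, -0.6012]]), 't': array([0.4187, 0.3269, 0.7983])}
top {'vertical_fov': 49.285148595935496, 'cx': 282.94004113645076, 'cy': 202.475590439656, 'R': array([[ 0.017 , -0.9998,  0.0126],
       [-0.9893, -0.0186, -0.1445],
       [ 0.1447, -0.01  , -0.9894]]), 't': array([-0.0317,  0.5722,  1.1645])}
0.1 [ 0.2576 -0.5963  0.2216] [ 1.9972  0.4149 -1.9981] [ 0.056  -0.1312 -0.7146] 0.9967189904554233
```

View pics/s0.png

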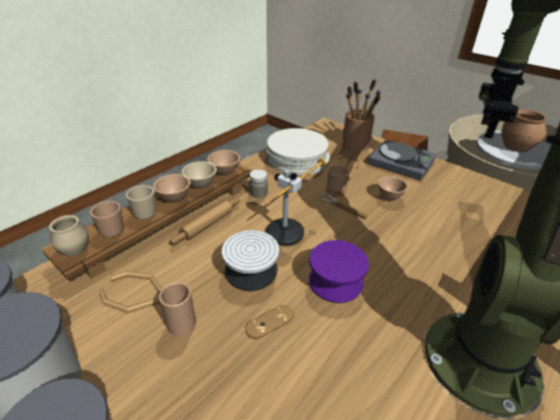

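View pics/t0.png

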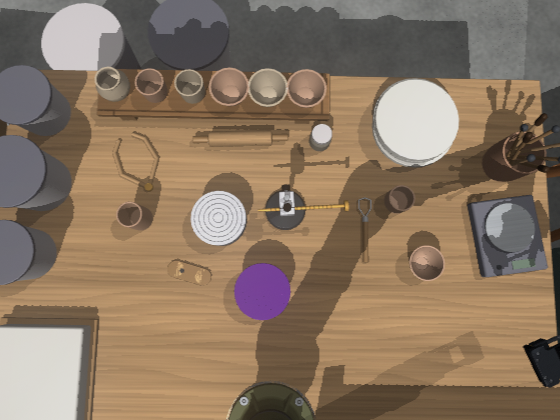

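Run:
```python
from h import *
np.set_printoptions(precision=4,suppress=True)
for n in ['beaker_center','wheel_top','pointer','pointer_end','gauge','cup_center','bowl_center','jar_center','pin']:
    for c in ('side','top'):
        for d in ctrl.spot_point(c,n)[:4]:
            X=w(c,d['xyz']); print(n,c,round(d['score'],2),X,px(c,X).round())
print(ctrl.get_state()['time'])
```

```text
beaker_center side 0.8 [0.5263 0.357  0.0483] [181. 311.]
beaker_center top 0.76 [0.5267 0.3572 0.055 ] [136. 217.]
beaker_center top 0.48 [ 0.5504 -0.1708  0.1857] [348. 204.]
wheel_top side 0.94 [0.3482 0.0328 0.0849] [337. 259.]
wheel_top top 0.69 [0.5274 0.1439 0.0837] [217. 217.]
wheel_top top 0.68 [0.345  0.0297 0.082 ] [261. 291.]
pointer side 0.5 [0.5378 0.0426 0.1813] [275. 196.]
pointer top 0.74 [0.5341 0.0377 0.1774] [258. 210.]
pointer_end side 0.48 [ 0.5523 -0.171   0.1852] [322. 160.]
pointer_end top 0.7 [ 0.5506 -0.1753  0.1843] [350. 204.]
gauge side 0.68 [ 0.539  -0.0297  0.0022] [291. 236.]
gauge top 0.74 [0.5333 0.0354 0.1778] [259. 210.]
gauge top 0.6 [ 0.5398 -0.0269 -0.0006] [285. 217.]
gauge top 0.49 [ 0.5524 -0.1736  0.1862] [349. 203.]
gauge top 0.26 [ 0.419  -0.3956  0.0246] [424. 264.]
cup_center side 0.97 [ 0.5905 -0.3302  0.0367] [337. 177.]
cup_center side 0.28 [0.5383 0.0406 0.1806] [275. 196.]
cup_center top 0.94 [ 0.5862 -0.3321  0.0359] [400. 200.]
cup_center top 0.63 [ 0.5393 -0.0277  0.0018] [285. 217.]
bowl_center side 0.25 [0.5278 0.1418 0.0841] [251. 247.]
bowl_center top 0.73 [ 0.4221 -0.3954  0.0243] [424. 263.]
jar_center side 0.75 [ 0.757  -0.1192  0.0379] [258. 183.]
jar_center top 0.72 [ 0.7575 -0.1198  0.0376] [320. 136.]
jar_center top 0.26 [ 0.3869  0.2237 -0.0011] [190. 272.]
jar_center top 0.2 [0.5261 0.3562 0.0551] [137. 217.]
pin side 0.93 [0.756  0.0991 0.0007] [207. 224.]
pin side 0.2 [ 0.6844  0.3803 -0.0015] [136. 293.]
pin top 0.67 [0.7502 0.1041 0.0018] [239. 140.]
1.0
```

The three loose pink-buff pots are the tall beaker (side 178,310; top 131,215), the low cup (side 337,180; top 400,200) and the bowl (side 392,188; top 426,263). The pots on the shelf are not loose. I take the tall one at (178,310). For the wheel there is the light ringed head (side 251,250; top 218,218) and the purple one (338,262; 262,291). I take the light one.

Next I'll check that choice in a close crop and refine the positions.

Run:
```python
from h import *
np.set_printoptions(precision=4,suppress=True)
s=cv2.imread('pics/s0.png');t=cv2.imread('pics/t0.png')
a=cv2.resize(s[160:350,90:350],None,fx=2,fy=2,interpolation=cv2.INTER_CUBIC)[:, :400]
a=cv2.resize(s[215:345,130:290],(400,325),interpolation=cv2.INTER_CUBIC)
b=cv2.resize(t[170:270,105:285],(720,400),interpolation=cv2.INTER_CUBIC)
a2=cv2.resize(t[170:260,230:370],(400,257),interpolation=cv2.INTER_CUBIC)
cv2.imwrite('pics/cA.png',a);cv2.imwrite('pics/cB.png',b);cv2.imwrite('pics/cC.png',a2)
# predicted outlines overlay
def circ(c,r,z,n=60):
    th=np.linspace(0,2*np.pi,n); return [ (c[0]+r*np.cos(q),c[1]+r*np.sin(q),z) for q in th]
for cam in('side','top'):
    for n in('wheel_top','beaker_center'):
        for d in ctrl.silhouettes(cam,n)[:3]:
            m=d['pixels']; ys,xs=np.nonzero(m); print(cam,n,round(d['score'],2),m.sum(),xs.min(),xs.max(),ys.min(),ys.max(),xs.mean(),ys.mean())
            np.save(f"pics/m_{cam}_{n}_{int(xs.mean())}.npy",m)
st=ctrl.get_state(); R=Rn.from_rotvec(st['tool_rot']).as_matrix(); print(R); print(st['time'])
```

```text
side wheel_top 0.95 3052 309 367 240 302 336.63794233289644 270.7057667103539
side wheel_top 0.57 2895 222 278 230 291 250.01278065630396 260.1136442141623
side beaker_center 0.7 527 378 406 177 200 391.57685009487665 187.64895635673625
side beaker_center 0.58 1491 159 195 282 335 177.34138162307175 308.30181086519116
top wheel_top 0.63 2458 234 289 263 318 261.7652563059398 290.77298616761595
top wheel_top 0.6 2400 190 245 191 245 217.96 217.92083333333332
top beaker_center 0.75 821 116 151 201 230 133.48355663824603 215.9415347137637
[[ 0.      0.3966 -0.918 ]
 [-0.0001 -0.918  -0.3966]
 [-1.      0.0001  0.    ]]
1.2
```

View pics/cA.png

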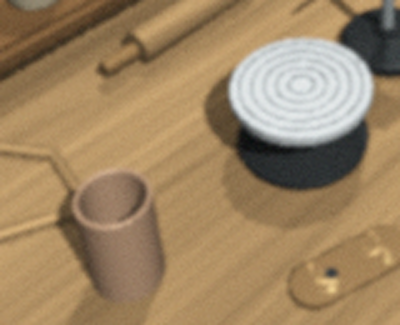

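View pics/cB.png

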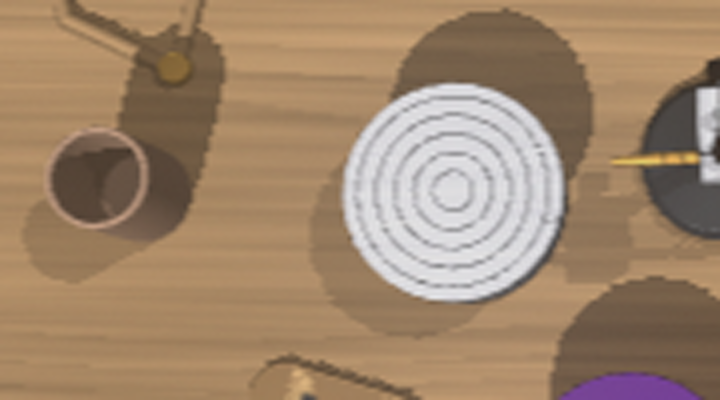

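View pics/cC.png

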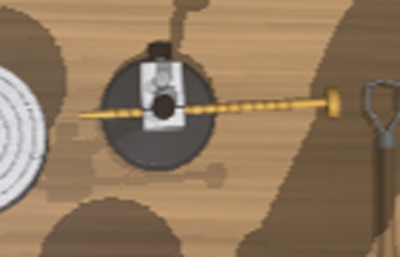

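The crops confirm the tall beaker: it is upright, with its rim at about top (129,214) and side (175.6,294.6). The light ringed wheel centre is at top (218.2,217.6). I'll back-project these at their known heights.

```bash
cat >> h.py <<'E'
def ray(cam,u,v,z):
    c=ctrl.camera_params(cam); f=210/np.tan(np.radians(c['vertical_fov'])/2); R=np.array(c['R']);C=-R.T@np.array(c['t'])
    d=R.T@np.array([(u-c['cx'])/f,(v-c['cy'])/f,1]); return C+d*(z-C[2])/d[2]
E
python3 - <<'E'
from h import *
np.set_printoptions(precision=4,suppress=True)
g=lambda x,y,s,ox,oy:((x+.5)/s-.5+ox,(y+.5)/s-.5+oy)
print('wheel top',ray('top',*g(453.5,191,4,105,170),.08),'side',ray('side',*g(302,87,2.5,130,215),.08))
print('beaker rim top',ray('top',*g(97,177,4,105,170),.105),'side',ray('side',*g(114,199,2.5,130,215),.105))
k=400/140
print('tip top',ray('top',*g(80,116,k,230,170),.18),'butt',ray('top',*g(341,102,k,230,170),.18))
# ellipse fit on wheel top
t=cv2.imread('pics/t0.png');
E
```

```text
wheel top [0.5258 0.1428 0.08  ] side [0.5255 0.1445 0.08  ]
beaker rim top [0.5277 0.36   0.105 ] side [0.5273 0.3611 0.105 ]
tip top [0.533  0.0383 0.18  ] butt [ 0.5485 -0.1743  0.18  ]
```

```bash
cat >> h.py <<'E'
YAW=np.arctan2(0.073,0.997)
def rt(y=YAW): # tool x down, tool y at yaw
    c,s=np.cos(y),np.sin(y); return np.array([[0,c,s],[0,s,-c],[-1,0,0.]])
def rows(poses,nd=2):
    """poses: list of (p,R) incl start; prints rounded rows, tracking rounded pose"""
    p,R=np.array(poses[0][0]),poses[0][1]; out=[]
    for q,S in poses[1:]:
        t=np.round(R.T@(np.array(q)-p)*100,nd); a=np.round(Rn.from_matrix(R.T@S).as_rotvec(),3)
        t+=0;a+=0; out.append([*map(float,t),*map(float,a)]); p=p+R@t/100; R=R@Rn.from_rotvec(a).as_matrix()
    return out,p,R
def cur():
    s=ctrl.get_state(); return np.array(s['position']),Rn.from_rotvec(s['tool_rot']).as_matrix()
def show(o):
    for i in range(0,len(o),12): print(str([x for r in o[i:i+12] for x in r]).replace('.0,',',').replace('.0]',']'))
E
python3 - <<'E'
from h import *
p,R=cur(); a0=np.arctan2(p[1],p[0]);a1=np.arctan2(.359,.527);r0=np.hypot(*p[:2]);r1=np.hypot(.359,.527)
y0=np.arctan2(R[1,1],R[0,1]);N=24;P=[(p,R)]
for i in range(1,N+1):
    f=i/N; g=f; a=a0+(a1-a0)*g;r=r0+(r1-r0)*g; z=p[2]+(0.30-p[2])*min(1,f*4) if f<.75 else .30-(.30-.20)*(f-.75)*4
    P.append(((r*np.cos(a),r*np.sin(a),z),rt(y0+(YAW-y0)*g)))
o,q,S=rows(P); show(o); print(q,S)
E
```

```text
[-1.29, -0.23, -4.76, -0.052, 0, 0, -1.29, -0.32, -4.75, -0.051, 0, 0, -1.29, -0.44, -4.74, -0.052, 0, 0, -1.29, -0.53, -4.73, -0.051, 0, 0, -1.29, -0.64, -4.71, -0.052, 0, 0, -1.29, -0.74, -4.69, -0.051, 0, 0, 0, -0.84, -4.67, -0.052, 0, 0, 0, -0.95, -4.64, -0.051, 0, 0, 0, -1.04, -4.62, -0.052, 0, 0, 0, -1.14, -4.6, -0.051, 0, 0, 0, -1.25, -4.56, -0.052, 0, 0, -0.01, -1.34, -4.53, -0.051, 0, 0]
[0, -1.44, -4.5, -0.052, 0, 0, 0, -1.54, -4.46, -0.051, 0, 0, 0, -1.63, -4.42, -0.052, 0, 0, 0, -1.73, -4.38, -0.051, 0, 0, 0, -1.82, -4.34, -0.052, 0, 0, 0, -1.91, -4.3, -0.051, 0, 0, 1.67, -2.01, -4.25, -0.052, 0, 0, 1.66, -2.09, -4.2, -0.051, 0, 0, 1.67, -2.19, -4.15, -0.052, 0, 0, 1.67, -2.28, -4.1, -0.051, 0, 0, 1.66, -2.36, -4.04, -0.052, 0, 0, 1.67, -2.45, -3.99, -0.051, 0, 0]
[0.52698252 0.35899579 0.19998885] [[ 4.58404663e-06  9.97335917e-01  7.29456613e-02]
 [-1.11281096e-04  7.29456614e-02 -9.97335910e-01]
 [-9.99999994e-01 -3.54563884e-06  1.11319020e-04]]
```

Emit:
step_arm(increments=[-1.3,-0.2,-4.8,-0.052,0,0,-1.3,-0.3,-4.8,-0.051,0,0,-1.3,-0.4,-4.7,-0.052,0,0,-1.3,-0.5,-4.7,-0.051,0,0,-1.3,-0.6,-4.7,-0.052,0,0,-1.3,-0.7,-4.7,-0.051,0,0,0,-0.8,-4.7,-0.052,0,0,0,-1.0,-4.6,-0.051,0,0,0,-1.0,-4.6,-0.052,0,0,0,-1.1,-4.6,-0.051,0,0,0,-1.3,-4.6,-0.052,0,0,0,-1.3,-4.5,-0.051,0,0], fingers=100)

```text
time: 2.7
position: [0.6204, -0.1802, 0.3005]
tool_rot: [1.597, 0.901, -1.597]
ft_force: [0.5, 0.4, -0.7]
grip_width: 0.999
```

Emit:
step_arm(increments=[0,-1.4,-4.5,-0.052,0,0,0,-1.5,-4.5,-0.051,0,0,0,-1.6,-4.4,-0.052,0,0,0,-1.7,-4.4,-0.051,0,0,0,-1.8,-4.3,-0.052,0,0,0,-1.9,-4.3,-0.051,0,0,1.6,-2.0,-4.2,-0.052,0,0,1.6,-2.1,-4.2,-0.051,0,0,1.6,-2.2,-4.2,-0.052,0,0,1.6,-2.3,-4.1,-0.051,0,0,1.6,-2.4,-4.0,-0.052,0,0,1.6,-2.4,-4.0,-0.051,0,0])

```text
time: 4.2
position: [0.5292, 0.357, 0.204]
tool_rot: [1.154, 1.243, -1.154]
ft_force: [0.4, 1.1, -0.3]
grip_width: 1.001
```

Run:
```python
from h import *
np.set_printoptions(precision=4,suppress=True)
a=save('side','s1.png');b=save('top','t1.png')
cv2.imwrite('pics/s1c.png',cv2.resize(a[150:350,80:300,::-1],None,fx=2.5,fy=2.5))
p,R=cur();print(p,R.round(3),ctrl.get_state()['ft_force'])
print(R.T@(np.array([.527,.359,.06])-p)*100, Rn.from_matrix(R.T@rt()).as_rotvec())
```

```text
[0.5237 0.3618 0.203 ] [[-0.005  0.996  0.084]
 [ 0.002  0.084 -0.996]
 [-1.    -0.005 -0.002]] [-0.2552  0.6542  0.4461]
[14.2981  0.3701  0.3386] [ 0.0109 -0.0024  0.0048]
```

View pics/s1c.png

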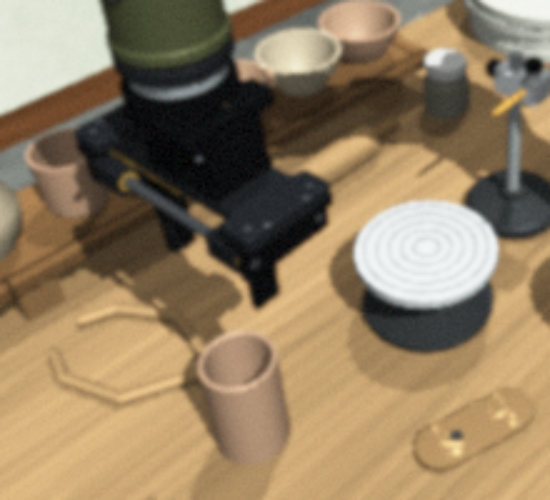

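Emit:
step_arm(increments=[0,0,0,0,0,0,0,0,0,0,0,0])

```text
time: 4.55
position: [0.5314, 0.3544, 0.2048]
tool_rot: [1.157, 1.24, -1.157]
ft_force: [-0.7, 0.3, 0.6]
grip_width: 1.002
```

Run:
```python
from h import *
np.set_printoptions(precision=4,suppress=True)
p,R=cur();print(p,R.round(3),ctrl.get_state()['ft_force'],ctrl.get_state()['qd'])
print(R.T@(np.array([.527,.359,.06])-p)*100, Rn.from_matrix(R.T@rt()).as_rotvec())
```

```text
[0.5314 0.3544 0.2048] [[ 0.001  0.998  0.07 ]
 [-0.001  0.07  -0.998]
 [-1.     0.001  0.001]] [-0.679   0.2754  0.5752] [ 0.0072 -0.0019  0.0006 -0.0013 -0.0021  0.0005 -0.0004]
[14.4815 -0.4178 -0.5027] [-0.0029  0.0006 -0.0011]
```

Emit:
step_arm(increments=[0,0,0,0,0,0,0,0,0,0,0,0,0,0,0,0,0,0])

```text
time: 4.92
position: [0.5301, 0.3555, 0.2046]
tool_rot: [1.156, 1.242, -1.156]
ft_force: [0.7, -0.4, 0.2]
grip_width: 1.0
```

Emit:
step_arm(increments=[0,0,0,0,0,0])

```text
time: 5.05
position: [0.5299, 0.3557, 0.2045]
tool_rot: [1.155, 1.243, -1.155]
ft_force: [-0.1, 0.8, -0.4]
grip_width: 0.997
```

Emit:
step_arm(increments=[1,-0.3,-0.35,0,0,0,2,0,0,0,0,0,2,0,0,0,0,0,2,0,0,0,0,0,2,0,0,0,0,0,2,0,0,0,0,0,1.5,0,0,0,0,0,1.2,0,0,0,0,0,0.6,0,0,0,0,0,0,0,0,0,0,0,0,0,0,0,0,0])

```text
time: 6.42
position: [0.527, 0.3594, 0.0622]
tool_rot: [1.156, 1.242, -1.154]
ft_force: [0.6, -0.0, -0.3]
grip_width: 1.001
```

Run:
```python
from h import *
a=save('side','s2.png')
cv2.imwrite('pics/s2c.png',cv2.resize(a[180:360,80:300,::-1],None,fx=2.5,fy=2.5))
p,R=cur();print(p,ctrl.get_state()['ft_force'])
```

```text
[0.52703511 0.35940369 0.06225109] [-0.36990133 -0.56173915  0.59240185]
```

View pics/s2c.png

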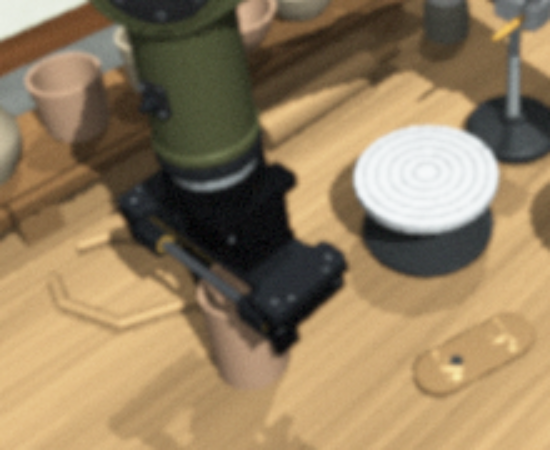

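The fingers straddle the beaker and nothing is touching, so I'll close gently.

Emit:
step_arm(increments=[0,0,0,0,0,0,0,0,0,0,0,0,0,0,0,0,0,0,0,0,0,0,0,0,0,0,0,0,0,0,0,0,0,0,0,0], fingers=60, force=15)

```text
time: 7.22
position: [0.5271, 0.359, 0.0617]
tool_rot: [1.156, 1.242, -1.155]
ft_force: [1.8, -0.2, 0.7]
grip_width: 0.727
```

Emit:
step_arm(increments=[-0.3,0,0,0,0,0,-0.8,0,0,0,0,0,-1.5,0,0,0,0,0,-1.8,0,0,0,0,0,-1.8,0,0,0,0,0,-1.8,0,0,0,0,0,-1.5,0,0,0,0,0,-1,0,0,0,0,0,-0.5,0,0,0,0,0,0,0,0,0,0,0])

```text
time: 8.48
position: [0.5266, 0.359, 0.1715]
tool_rot: [1.155, 1.243, -1.155]
ft_force: [-0.7, -0.8, -3.2]
grip_width: 0.73
```

Emit:
step_arm(increments=[0,-0.04,0.5,0,0,0,0,-0.1,1.3,0,0,0,0,-0.16,2.2,0,0,0,0,-0.2,2.7,0,0,0,0,-0.2,2.7,0,0,0,0,-0.2,2.7,0,0,0,0,-0.2,2.7,0,0,0,0,-0.2,2.5,0,0,0,0,-0.16,2.0,0,0,0,0,-0.1,1.3,0,0,0,0,-0.06,0.7,0,0,0,0,0,0.2,0,0,0])

```text
time: 9.98
position: [0.526, 0.1434, 0.1715]
tool_rot: [1.155, 1.243, -1.155]
ft_force: [0.3, 0.8, -2.6]
grip_width: 0.727
```

Emit:
step_arm(increments=[0,0,0,0,0,0,0,0,0,0,0,0,0,0,0,0,0,0,0,0,0,0,0,0])

```text
time: 10.48
position: [0.5261, 0.1437, 0.1715]
tool_rot: [1.155, 1.243, -1.155]
ft_force: [0.1, -0.4, -2.4]
grip_width: 0.73
```

Run:
```python
from h import *
np.set_printoptions(precision=4,suppress=True)
a=save('side','s3.png');b=save('top','t3.png')
cv2.imwrite('pics/s3c.png',cv2.resize(a[130:310,170:330,::-1],None,fx=3,fy=3))
p,R=cur();print(p,R.round(3),ctrl.get_state()['ft_force'],ctrl.get_state()['grip_width'])
```

```text
[0.5261 0.1436 0.1715] [[-0.     0.997  0.073]
 [-0.     0.073 -0.997]
 [-1.    -0.     0.   ]] [-0.1864 -0.3836 -1.7105] 0.7294021492910737
```

View pics/s3c.png

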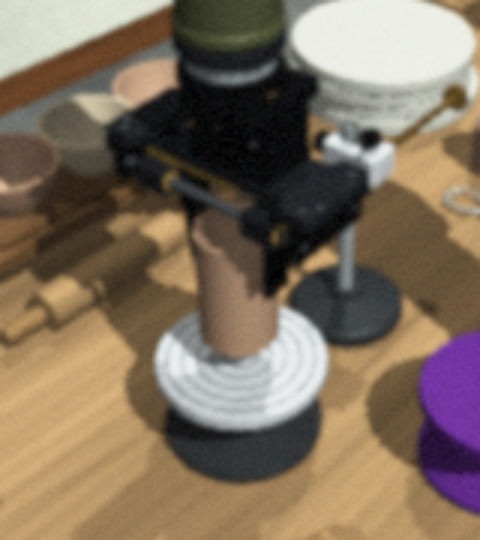

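View pics/t3.png

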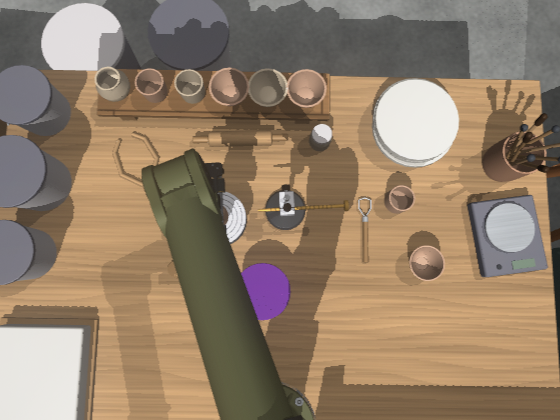

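```bash
cat >> h.py <<'E'
def circle(img,cam,c,r,z,col,s,ox,oy):
    th=np.linspace(0,2*np.pi,73); pts=[(px(cam,(c[0]+r*np.cos(q),c[1]+r*np.sin(q),z))-[ox,oy]+.5)*s-.5 for q in th]
    cv2.polylines(img,[np.round(pts).astype(int)],True,col,1)
E
python3 - <<'E'
from h import *
a=cv2.imread('pics/s3.png'); c=cv2.resize(a[180:300,190:310],None,fx=5,fy=5,interpolation=cv2.INTER_CUBIC)
for z in(.110,.215,.15): circle(c,'side',(.526,.1436),.032,z,(0,255,0),5,190,180)
circle(c,'side',(.5265,.1435),.070,.08,(255,0,0),5,190,180)
cv2.imwrite('pics/s3o.png',c)
E
```

```text
(no output)
```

View pics/s3o.png

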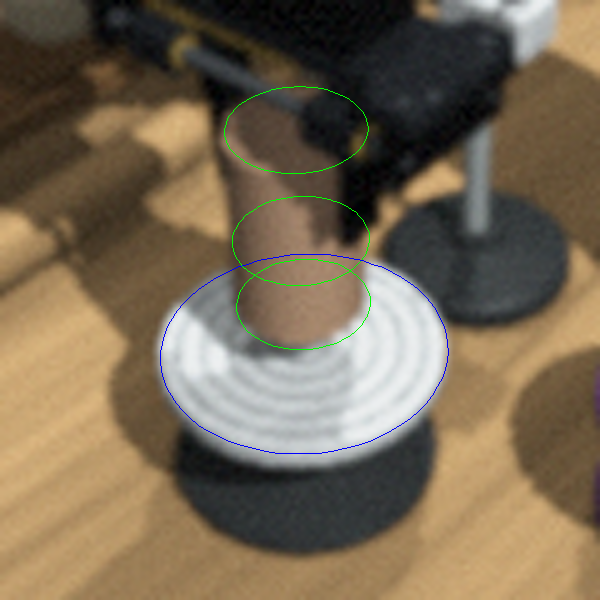

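Emit:
step_arm(increments=[0.4,0,0.1,0,0,0,0.7,0,0,0,0,0,0.6,0,0,0,0,0,0.4,0,0,0,0,0,0.3,0,0,0,0,0,0.2,0,0,0,0,0,0.1,0,0,0,0,0,0,0,0,0,0,0])

```text
time: 11.58
position: [0.5262, 0.1425, 0.1446]
tool_rot: [1.155, 1.243, -1.155]
ft_force: [-0.1, 0.1, -1.6]
grip_width: 0.726
```

Emit:
step_arm(increments=[0.1,0,0,0,0,0,0,0,0,0,0,0])

```text
time: 11.82
position: [0.5262, 0.1425, 0.1435]
tool_rot: [1.155, 1.243, -1.155]
ft_force: [-0.8, 0.1, -2.2]
grip_width: 0.726
```

Emit:
step_arm(increments=[0.1,0,0,0,0,0,0,0,0,0,0,0])

```text
time: 12.08
position: [0.5262, 0.1424, 0.1424]
tool_rot: [1.155, 1.243, -1.155]
ft_force: [0.7, 0.2, -1.7]
grip_width: 0.729
```

Emit:
step_arm(increments=[0.05,0,0,0,0,0,0,0,0,0,0,0])

```text
time: 12.32
position: [0.5262, 0.1424, 0.142]
tool_rot: [1.155, 1.243, -1.155]
ft_force: [0.6, -0.6, -1.8]
grip_width: 0.729
```

Emit:
step_arm(increments=[0.05,0,0,0,0,0,0,0,0,0,0,0])

```text
time: 12.58
position: [0.5263, 0.1425, 0.1417]
tool_rot: [1.155, 1.243, -1.155]
ft_force: [0.1, -0.8, -0.8]
grip_width: 0.728
```

Contact is starting. I'll take one more small step before releasing.

Emit:
step_arm(increments=[0.05,0,0,0,0,0,0,0,0,0,0,0])

```text
time: 12.82
position: [0.5263, 0.1425, 0.1416]
tool_rot: [1.155, 1.242, -1.155]
ft_force: [-1.6, -0.4, 4.3]
grip_width: 0.726
```

Run:
```python
from h import *
a=save('side','s4.png'); c=cv2.resize(a[180:300,190:310,::-1],None,fx=5,fy=5,interpolation=cv2.INTER_CUBIC)
for z in(.08,.13): circle(c,'side',(.5263,.1435),.032,z,(0,255,0),5,190,180)
circle(c,'side',(.5265,.1435),.070,.08,(255,0,0),5,190,180)
cv2.imwrite('pics/s4o.png',c); print(cur()[0],ctrl.get_state()['ft_force'])
```

```text
[0.52630083 0.14248791 0.14161185] [-2.33302584 -1.37157232  5.37211557]
```

View pics/s4o.png

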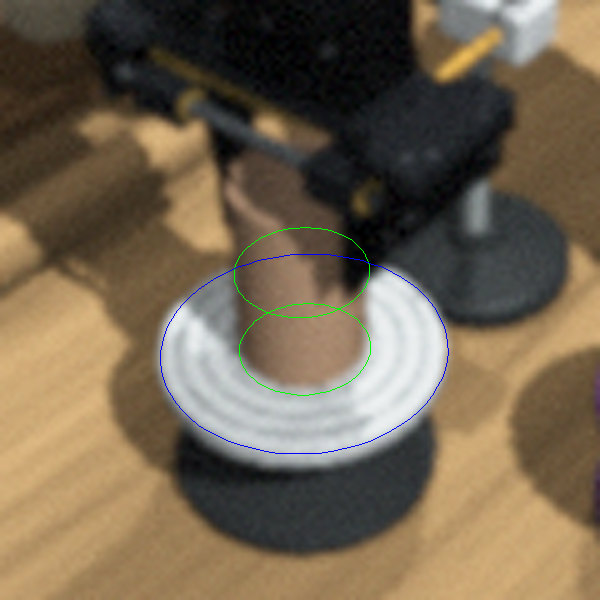

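Emit:
step_arm(increments=[-0.03,0,0,0,0,0,0,0,0,0,0,0,0,0,0,0,0,0,0,0,0,0,0,0,0,0,0,0,0,0,0,0,0,0,0,0], fingers=100)

```text
time: 13.62
position: [0.5262, 0.1425, 0.1413]
tool_rot: [1.155, 1.243, -1.155]
ft_force: [0.7, -0.3, -0.5]
grip_width: 0.997
```

Emit:
step_arm(increments=[-0.3,0,0,0,0,0,-1.5,0,0,0,0,0,-2,0,0,0,0,0,-3,0,0,0,0,0,-3,0,0,0,0,0,-3,0,0,0,0,0,-2,0,0,0,0,0,-1,0,0,0,0,0,0,0,0,0,0,0])

```text
time: 14.75
position: [0.5265, 0.1427, 0.3001]
tool_rot: [1.156, 1.242, -1.154]
ft_force: [-0.2, -0.2, -0.0]
grip_width: 0.998
```

Run:
```python
from h import *
a=save('side','s5.png'); c=cv2.resize(a[180:300,190:310,::-1],None,fx=5,fy=5,interpolation=cv2.INTER_CUBIC)
cv2.imwrite('pics/s5o.png',c); print(cur()[0],ctrl.get_state()['ft_force'])
```

```text
[0.52608115 0.14244482 0.29918883] [ 0.96508619  0.58637816 -1.15570239]
```

View pics/s5o.png

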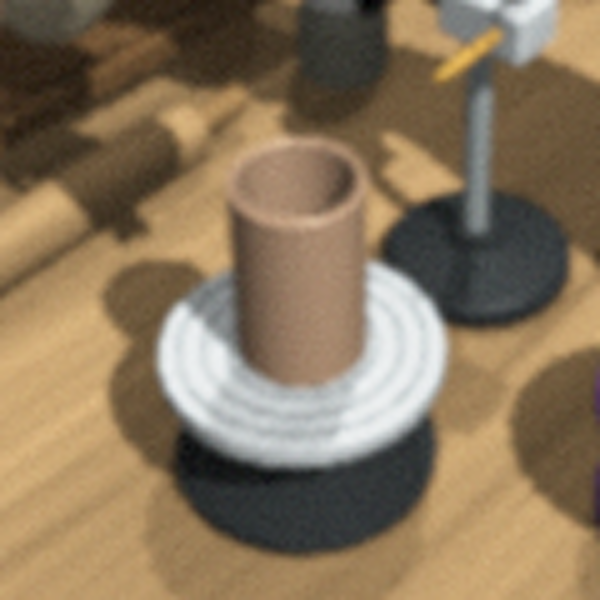

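The beaker stands upright near the centre, with its rim at about side (249,216). Next I'll move over the gauge to behind the push button and shut the fingers.

Emit:
step_arm(increments=[0,0,0.8,0,0,0,0,0,2,0,0,0,0,0,3.5,0,0,0,0,0,4.2,0,0,0,0,0,4.5,0,0,0,0,0,4.5,0,0,0,0,0,4.5,0,0,0,0,0,4.2,0,0,0,0,0,3.5,0,0,0,0,0,2.5,0,0,0,0,0,1.2,0,0,0,0,0,0.3,0,0,0], fingers=0)

```text
time: 16.3
position: [0.5523, -0.2134, 0.299]
tool_rot: [1.155, 1.244, -1.155]
ft_force: [-0.2, 0.5, -1.0]
grip_width: 0.002
```

Emit:
step_arm(increments=[0,0,0,0,0,0,0,0,0,0,0,0])

```text
time: 16.55
position: [0.5526, -0.2121, 0.2996]
tool_rot: [1.154, 1.244, -1.153]
ft_force: [0.2, -0.3, 1.2]
grip_width: 0.008
```

Run:
```python
from h import *
np.set_printoptions(precision=4,suppress=True)
a=save('side','s6.png');b=save('top','t6.png')
c=cv2.resize(b[170:260,180:380,::-1],None,fx=4,fy=4,interpolation=cv2.INTER_CUBIC); cv2.imwrite('pics/t6c.png',c)
cv2.imwrite('pics/s6c.png',cv2.resize(a[100:300,180:400,::-1],None,fx=2.7,fy=2.7,interpolation=cv2.INTER_CUBIC))
print(cur()[0],cur()[1].round(3),ctrl.get_state()['ft_force'],ctrl.get_state()['grip_width'])
for n in('beaker_center','wheel_top','pointer','pointer_end'):
  for cam in('side','top'):
    for d in ctrl.spot_point(cam,n)[:2]: print(n,cam,round(d['score'],2),w(cam,d['xyz']))
```

```text
[ 0.5525 -0.2125  0.2996] [[ 0.     0.997  0.075]
 [-0.     0.075 -0.997]
 [-1.     0.     0.   ]] [-0.3349 -0.3687  0.3591] 0.00940600461168559
beaker_center side 0.72 [0.5271 0.141  0.1325]
beaker_center top 0.95 [0.5228 0.1426 0.1358]
beaker_center top 0.24 [0.7551 0.1007 0.0023]
wheel_top side 0.91 [0.3478 0.0293 0.0819]
wheel_top side 0.55 [0.5258 0.1396 0.0818]
wheel_top top 0.69 [0.3466 0.0262 0.0805]
pointer side 0.62 [0.536  0.0443 0.1822]
pointer top 0.83 [0.5341 0.0347 0.1771]
pointer_end side 0.66 [ 0.5528 -0.1745  0.1818]
pointer_end top 0.84 [ 0.5517 -0.1739  0.1867]
```

View pics/t6c.png

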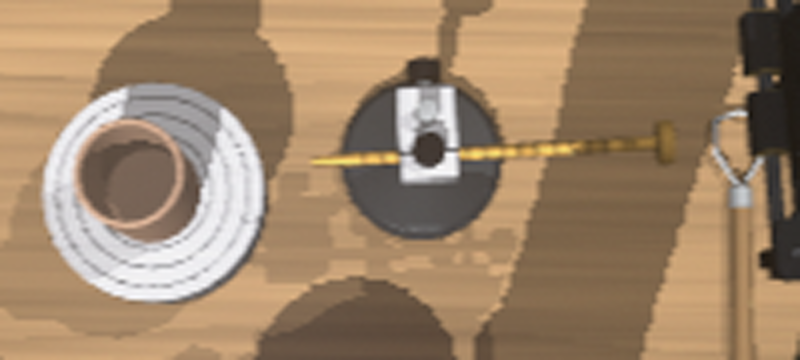

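View pics/s6c.png

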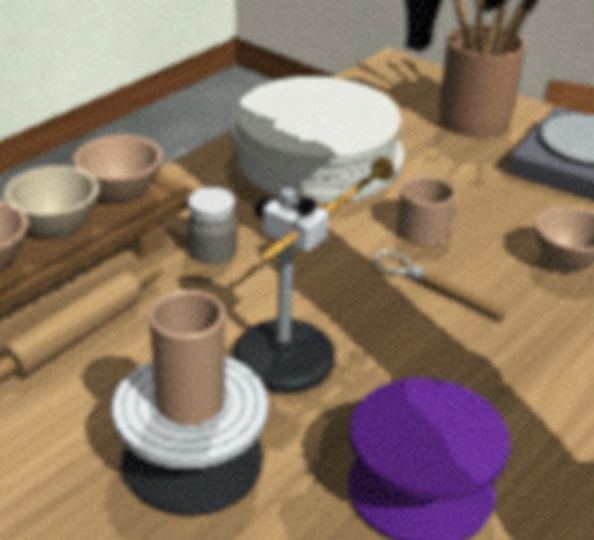

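Run:
```python
from h import *
np.set_printoptions(precision=4,suppress=True)
b=cv2.imread('pics/t6.png')
c=cv2.resize(b[180:240,180:290],None,fx=7,fy=7,interpolation=cv2.INTER_CUBIC)
g=lambda x,y,s,ox,oy:((x+.5)/s-.5+ox,(y+.5)/s-.5+oy)
print('rim',ray('top',*g(130.5,174.5,4,180,170),.185),'wheel',ray('top',*g(154,192,4,180,170),.08),'tip',ray('top',*g(311,162,4,180,170),.18),'butt rear',ray('top',*g(676,144,4,180,170),.18))
circle(c,'top',(.526,.1435),.032,.185,(0,255,0),7,180,180)
circle(c,'top',(.526,.1435),.07,.08,(255,0,0),7,180,180)
cv2.imwrite('pics/t6o.png',c)
s5=cv2.imread('pics/s5.png')
d=cv2.resize(s5[180:300,190:310],None,fx=5,fy=5,interpolation=cv2.INTER_CUBIC)
circle(d,'side',(.526,.1435),.032,.185,(0,255,0),5,190,180);circle(d,'side',(.526,.1435),.032,.08,(0,255,0),5,190,180)
circle(d,'side',(.526,.1435),.07,.08,(255,0,0),5,190,180)
cv2.imwrite('pics/s5p.png',d)
```

```text
rim [0.5235 0.1425 0.185 ] wheel [0.5252 0.1424 0.08  ] tip [0.5334 0.039  0.18  ] butt rear [ 0.5479 -0.1734  0.18  ]
```

View pics/t6o.png

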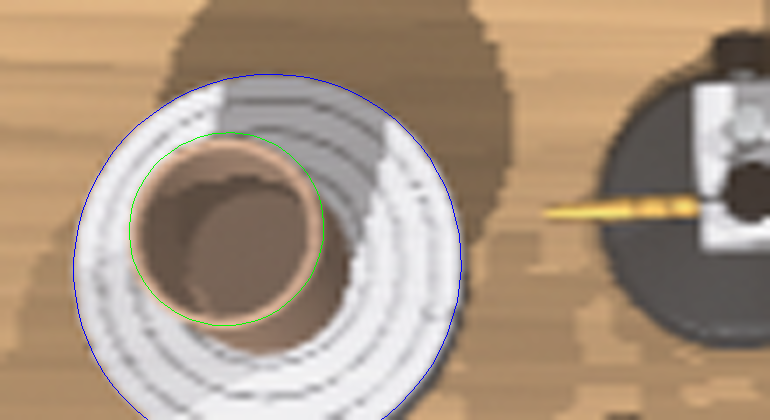

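View pics/s5p.png

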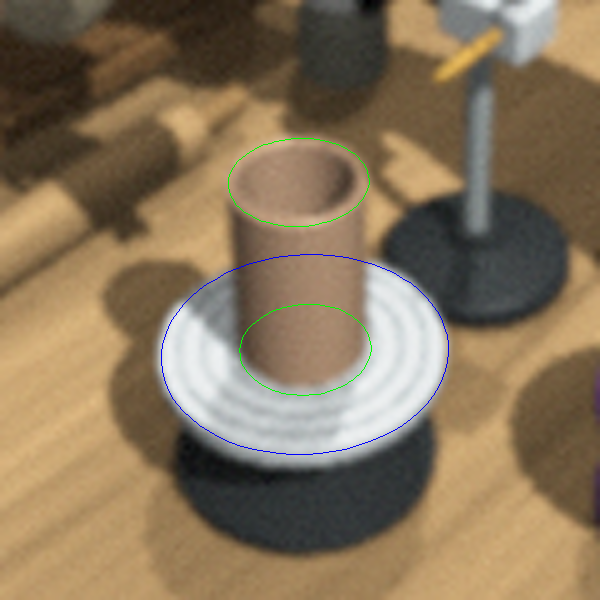

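The beaker is centred: in the top picture the rim centre is within about 2 mm of the wheel centre, and the side picture agrees. The tip is about 71 mm short of the rim. Next I'll descend behind the button.

Emit:
step_arm(increments=[1,0,0,0,0,0,2,0,0,0,0,0,2.5,0,0,0,0,0,2.5,0,0,0,0,0,2.5,0,0,0,0,0,1.7,0,0,0,0,0,1,0,0,0,0,0,0.3,0,0,0,0,0,0,0,0,0,0,0,0,0,0,0,0,0])

```text
time: 18.3
position: [0.5528, -0.2138, 0.1652]
tool_rot: [1.155, 1.241, -1.155]
ft_force: [-0.1, 0.1, 0.8]
grip_width: 0.006
```

Emit:
step_arm(increments=[0,0,-0.5,0,0,0,0,0,-0.8,0,0,0,0,0,-0.5,0,0,0,0,0,-0.2,0,0,0,0,0,0,0,0,0])

```text
time: 18.92
position: [0.5508, -0.1935, 0.1644]
tool_rot: [1.155, 1.243, -1.155]
ft_force: [0.1, -0.3, 1.5]
grip_width: 0.007
```

Run:
```python
from h import *
np.set_printoptions(precision=4,suppress=True)
a=save('side','s7.png');b=save('top','t7.png')
cv2.imwrite('pics/s7c.png',cv2.resize(a[100:220,240:380,::-1],None,fx=4,fy=4,interpolation=cv2.INTER_CUBIC))
print(cur()[0],ctrl.get_state()['ft_force'])
```

```text
[ 0.5508 -0.1939  0.1643] [0.6855 0.0069 0.2337]
```

View pics/s7c.png

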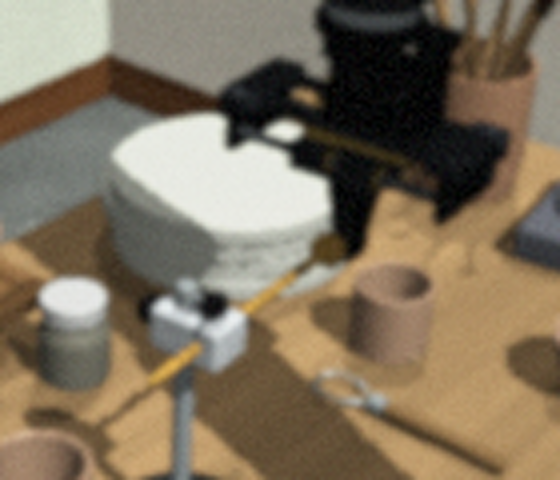

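The shut fingers are right behind the button, at crop (350,220) against the button at (330,248). I'll approach until I feel contact.

Emit:
step_arm(increments=[0,0,-0.3,0,0,0,0,0,-0.3,0,0,0,0,0,-0.2,0,0,0,0,0,0,0,0,0])

```text
time: 19.52
position: [0.5503, -0.1854, 0.1644]
tool_rot: [1.155, 1.243, -1.155]
ft_force: [0.1, -0.5, 0.3]
grip_width: 0.008
```

Emit:
step_arm(increments=[0,0,-0.2,0,0,0,0,0,-0.2,0,0,0])

```text
time: 19.77
position: [0.5499, -0.1817, 0.1644]
tool_rot: [1.155, 1.243, -1.155]
ft_force: [-0.5, -3.0, 0.1]
grip_width: 0.004
```

Emit:
step_arm(increments=[0,0,-0.2,0,0,0,0,0,-0.2,0,0,0])

```text
time: 20.02
position: [0.5498, -0.1811, 0.1645]
tool_rot: [1.154, 1.238, -1.158]
ft_force: [2.8, -6.7, -3.2]
grip_width: 0.005
```

Emit:
step_arm(increments=[0,0,-0.2,0,0,0,0,0,-0.3,0,0,0,0,0,-0.3,0,0,0,0,0,-0.3,0,0,0])

```text
time: 20.52
position: [0.5491, -0.1704, 0.1644]
tool_rot: [1.155, 1.237, -1.158]
ft_force: [2.0, -6.5, -1.8]
grip_width: -0.0
```

Emit:
step_arm(increments=[0,0,-0.3,0,0,0,0,0,-0.3,0,0,0,0,0,-0.3,0,0,0,0,0,-0.3,0,0,0])

```text
time: 21.02
position: [0.5482, -0.1584, 0.1644]
tool_rot: [1.154, 1.237, -1.159]
ft_force: [1.9, -6.1, -3.2]
grip_width: 0.006
```

Emit:
step_arm(increments=[0,0,-0.3,0,0,0,0,0,-0.3,0,0,0,0,0,-0.3,0,0,0,0,0,-0.3,0,0,0,0,0,-0.3,0,0,0,0,0,-0.3,0,0,0,0,0,-0.3,0,0,0,0,0,-0.2,0,0,0])

```text
time: 22.02
position: [0.5465, -0.1354, 0.1644]
tool_rot: [1.154, 1.237, -1.158]
ft_force: [1.8, -7.3, -2.0]
grip_width: 0.003
```

Run:
```python
from h import *
np.set_printoptions(precision=4,suppress=True)
a=save('side','s8.png');b=save('top','t8.png')
cv2.imwrite('pics/s8c.png',cv2.resize(a[180:260,220:320,::-1],None,fx=7,fy=7,interpolation=cv2.INTER_CUBIC))
cv2.imwrite('pics/t8c.png',cv2.resize(b[180:250,180:290,::-1],None,fx=7,fy=7,interpolation=cv2.INTER_CUBIC))
print(cur()[0],ctrl.get_state()['ft_force'])
for cam in('side','top'):
    for d in ctrl.spot_point(cam,'pointer')[:2]: print(cam,round(d['score'],2),w(cam,d['xyz']))
```

```text
[ 0.5465 -0.135   0.1644] [ 1.8744 -5.976  -1.4023]
side 0.46 [0.5331 0.0906 0.1806]
top 0.63 [0.5315 0.0829 0.1777]
```

View pics/s8c.png

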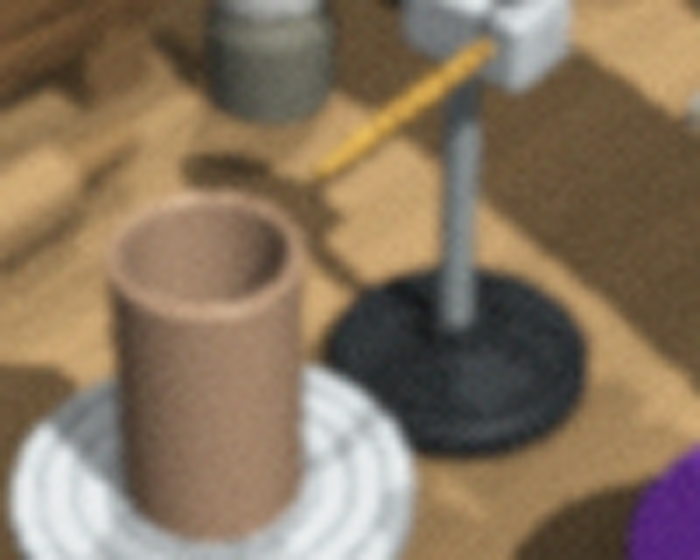

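View pics/t8c.png

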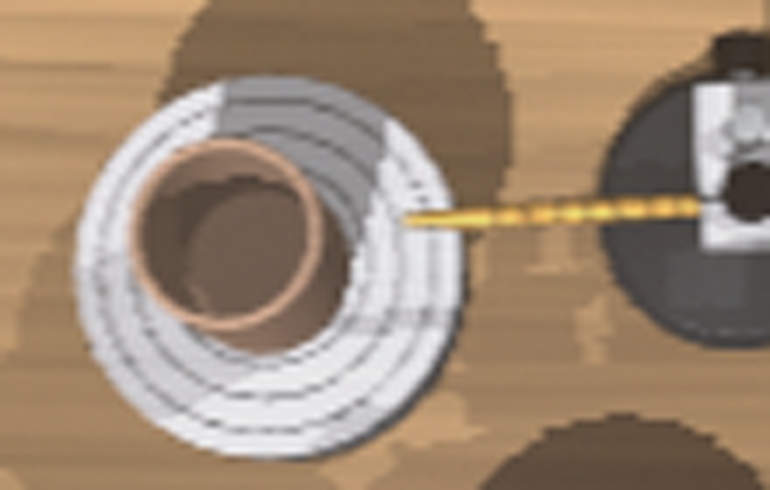

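```bash
cat >> h.py <<'E'
def g(x,y,s,ox,oy): return ((x+.5)/s-.5+ox,(y+.5)/s-.5+oy)
E
python3 - <<'E'
from h import *
np.set_printoptions(precision=4,suppress=True)
c=ray('top',*g(227.5,232.5,7,180,180),.185); t=ray('top',*g(401,220,7,180,180),.18)
print('top',c,t,'gap',np.hypot(*(c-t)[:2])-.032)
# side: rim ellipse center/edges, tip
b=cv2.imread('pics/s8.png'); d=cv2.resize(b[180:260,220:320],None,fx=7,fy=7,interpolation=cv2.INTER_CUBIC)
for cc in [(.524,.142),(.526,.1435),(.527,.1445)]:
    circle(d,'side',cc,.032,.185,(0,255,0) if cc[0]==.526 else (255,255,0) if cc[0]==.524 else (255,0,255),7,220,180)
cv2.imwrite('pics/s8o.png',d)
t=ray('side',*g(318,174,7,220,180),.18); print('side tip',t)
E
```

```text
top [0.5246 0.143  0.185 ] [0.5304 0.0865 0.18  ] gap 0.024807618353820005
side tip [0.5334 0.0833 0.18  ]
```

View pics/s8o.png

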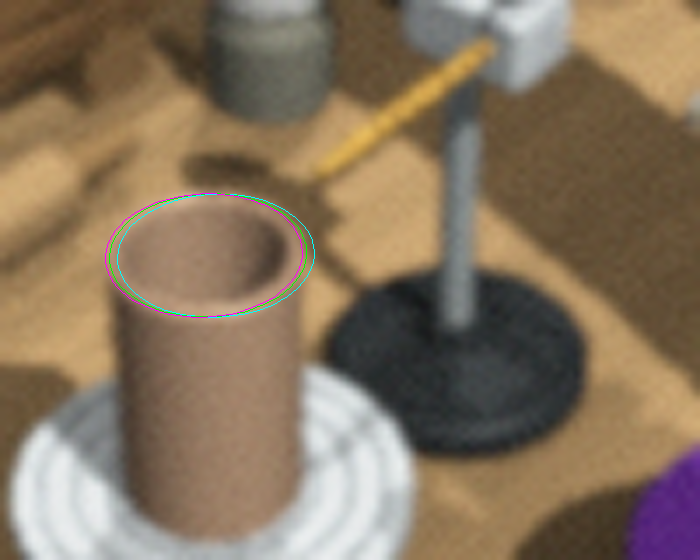

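Top view: tip at crop (401,220), rim edge at 324, so the gap is about 25 mm. Side view gives 25–29 mm. I'll push 15 mm more in small rows.

Emit:
step_arm(increments=[0,0,-0.2,0,0,0,0,0,-0.2,0,0,0,0,0,-0.2,0,0,0,0,0,-0.2,0,0,0,0,0,-0.2,0,0,0,0,0,-0.2,0,0,0,0,0,-0.2,0,0,0,0,0,-0.1,0,0,0])

```text
time: 23.22
position: [0.5454, -0.1204, 0.1644]
tool_rot: [1.154, 1.238, -1.158]
ft_force: [1.5, -6.7, -1.7]
grip_width: 0.007
```

```bash
cat > look.py <<'E'
from h import *
import sys
k=sys.argv[1]
np.set_printoptions(precision=4,suppress=True)
a=save('side',f's{k}.png');b=save('top',f't{k}.png')
cv2.imwrite(f'pics/s{k}c.png',cv2.resize(a[195:240,225:295,::-1],None,fx=11,fy=11,interpolation=cv2.INTER_CUBIC))
cv2.imwrite(f'pics/t{k}c.png',cv2.resize(b[190:240,190:260,::-1],None,fx=11,fy=11,interpolation=cv2.INTER_CUBIC))
print(cur()[0],ctrl.get_state()['ft_force'],ctrl.get_state()['time'])
E
python3 look.py 9
```

```text
[ 0.5454 -0.1202  0.1644] [ 2.9752 -7.0721 -1.8916] 23.325
```

View pics/s9c.png

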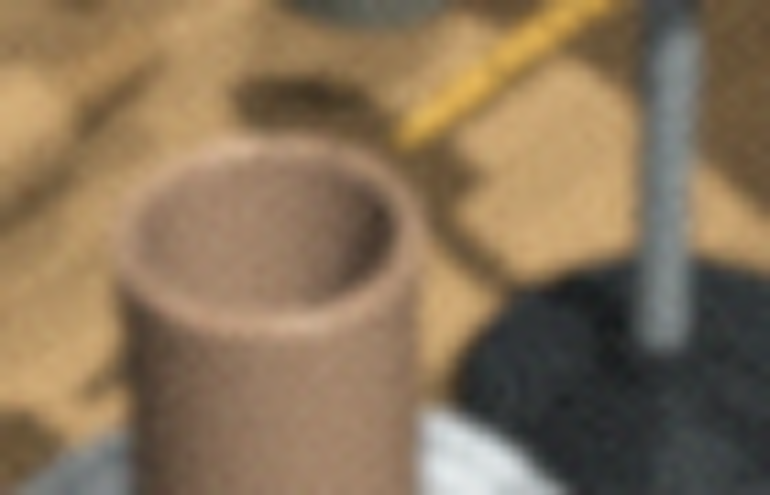

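View pics/t9c.png

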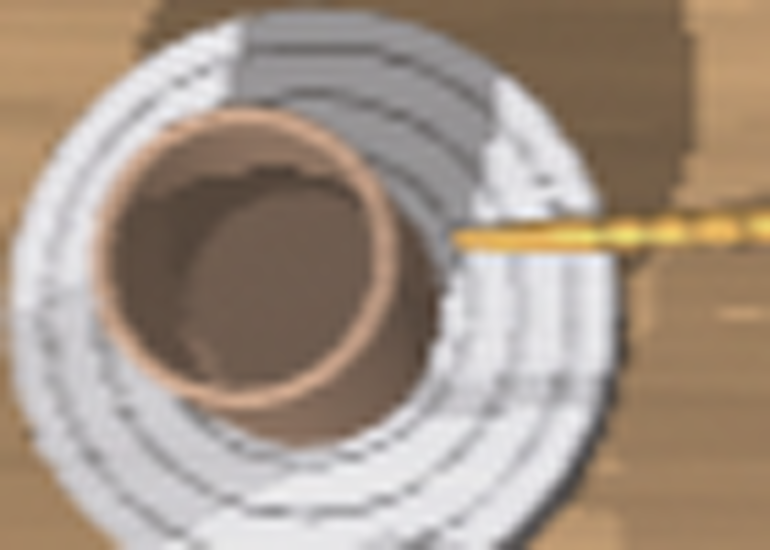

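Run:
```python
from h import *
np.set_printoptions(precision=4,suppress=True)
for tx in (448,452):
    c=ray('top',*g(248,258,11,190,190),.185); t=ray('top',*g(tx,239,11,190,190),.18)
    print('top',c,t,'gap',np.hypot(*(c-t)[:2])-.032)
for tp in((403,142),(397,150)):
    c=ray('side',*g(271,235,11,225,195),.185); t=ray('side',*g(*tp,11,225,195),.18)
    print('side',c,t,'gap',np.hypot(*(c-t)[:2])-.032)
# subpixel: profile along the pointer line in top
b=cv2.imread('pics/t9.png').astype(int)
for r in(210,211,212): print(r,[tuple(int(v) for v in b[r,x]) for x in range(222,238)])
```

```text
top [0.5241 0.1429 0.185 ] [0.5295 0.1017 0.18  ] gap 0.009562681715664469
top [0.5241 0.1429 0.185 ] [0.5295 0.1009 0.18  ] gap 0.010399930906094104
side [0.5257 0.1442 0.185 ] [0.5319 0.0981 0.18  ] gap 0.014450233805863903
side [0.5257 0.1442 0.185 ] [0.5309 0.101  0.18  ] gap 0.011436901543485985
210 [(78, 92, 110), (91, 108, 131), (123, 145, 178), (108, 127, 156), (70, 83, 100), (91, 98, 110), (133, 133, 139), (151, 149, 152), (130, 128, 131), (113, 116, 120), (121, 128, 137), (132, 146, 158), (139, 157, 170), (109, 132, 149), (90, 125, 148), (86, 128, 157)]
211 [(79, 92, 111), (85, 99, 119), (127, 148, 181), (118, 139, 170), (76, 89, 108), (66, 77, 94), (104, 108, 117), (141, 140, 144), (130, 129, 132), (102, 150, 185), (95, 173, 220), (95, 173, 220), (95, 176, 222), (97, 179, 224), (97, 179, 224), (96, 178, 225)]
212 [(79, 92, 111), (85, 98, 119), (121, 141, 174), (114, 134, 166), (76, 89, 108), (65, 76, 93), (89, 95, 108), (132, 133, 138), (149, 147, 149), (119, 142, 162), (111, 164, 199), (129, 183, 219), (115, 181, 221), (104, 183, 223), (101, 180, 221), (99, 174, 220)]
```

Run:
```python
from h import *
np.set_printoptions(precision=4,suppress=True)
t=ray('top',230.9,211.3,.18); e=ray('top',225.5,211.3,.185); print(t,e,(e-t)[1])
b=cv2.imread('pics/t9.png').astype(int)
print([int(v) for v in b[211,196:206,2]])
# left edge & vertical edges of rim
print([int(v) for v in b[197:205,212,2]],[int(v) for v in b[222:232,212,2]])
```

```text
[0.5295 0.1003 0.18  ] [0.5286 0.1122 0.185 ] 0.011927229027091868
[220, 229, 216, 179, 129, 93, 92, 93, 92, 89]
[152, 150, 141, 210, 157, 139, 137, 136] [111, 111, 112, 159, 209, 139, 141, 170, 179, 171]
```

Estimates agree on a gap of about 11 mm. I'll push 5 mm and look again.

Emit:
step_arm(increments=[0,0,-0.2,0,0,0,0,0,-0.15,0,0,0,0,0,-0.15,0,0,0,0,0,0,0,0,0])

```text
time: 23.82
position: [0.545, -0.1152, 0.1644]
tool_rot: [1.154, 1.238, -1.158]
ft_force: [1.9, -6.9, -1.3]
grip_width: 0.006
```

```bash
python3 look.py 10
python3 - <<'E'
import cv2
b=cv2.imread('pics/t10.png').astype(int)
for r in(210,211,212): print(r,[tuple(int(v) for v in b[r,x]) for x in range(222,238)])
E
```

```text
[ 0.545  -0.1152  0.1644] [ 2.535  -5.9786 -1.3219] 23.925
210 [(79, 92, 111), (91, 107, 129), (122, 144, 176), (109, 128, 156), (70, 82, 100), (90, 97, 110), (133, 134, 139), (150, 148, 152), (123, 124, 128), (112, 119, 127), (109, 123, 135), (122, 141, 155), (120, 147, 166), (86, 127, 154), (70, 118, 150), (72, 126, 161)]
211 [(79, 92, 111), (85, 99, 120), (125, 147, 180), (119, 139, 170), (76, 89, 108), (66, 78, 93), (93, 108, 123), (97, 146, 180), (90, 163, 210), (89, 162, 210), (90, 163, 210), (92, 167, 215), (93, 169, 218), (94, 172, 220), (95, 175, 223), (97, 179, 226)]
212 [(78, 92, 111), (84, 98, 119), (121, 142, 174), (114, 133, 165), (75, 88, 108), (65, 76, 92), (80, 99, 118), (94, 153, 190), (99, 179, 222), (99, 184, 224), (102, 183, 226), (104, 183, 227), (105, 186, 228), (106, 189, 229), (105, 191, 230), (102, 185, 226)]
```

View pics/s10c.png

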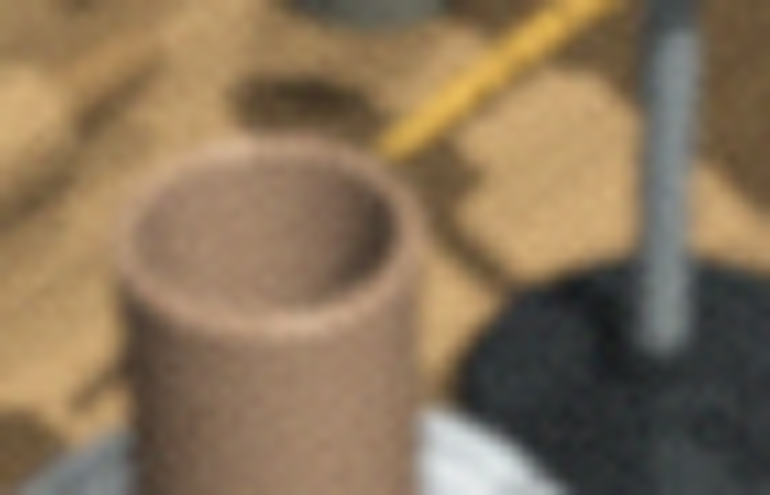

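View pics/t10c.png

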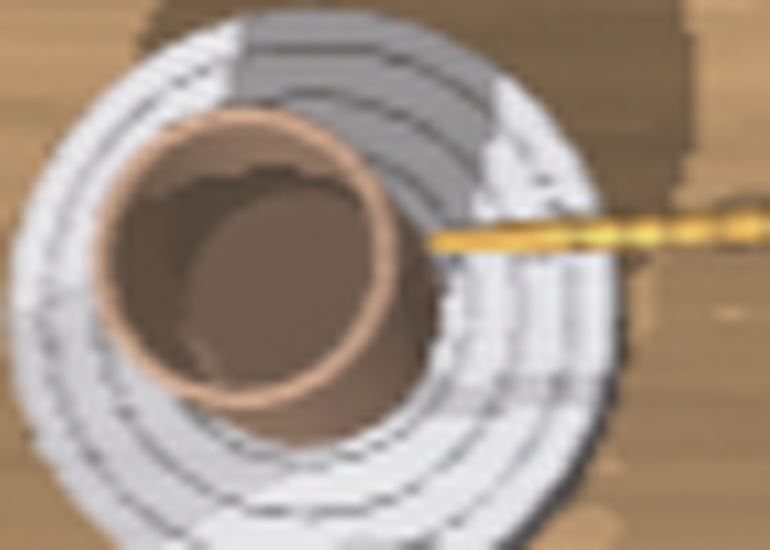

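Run:
```python
from h import *
np.set_printoptions(precision=3,suppress=True)
print((ray('top',225.5,211.5,.185)-ray('top',228.55,211.7,.18))[1], (ray('top',225.5,211.5,.185)-ray('top',228.9,211.7,.18))[1])
d=cv2.resize(cv2.imread('pics/s10.png')[195:240,225:295],None,fx=11,fy=11,interpolation=cv2.INTER_CUBIC)
c=np.array([.5262,.1442]); circle(d,'side',c,.032,.185,(0,255,0),11,225,195)
off=np.array([.003,0]) # line passes x offset
for gap,col in((.003,(0,0,255)),(.005,(255,0,0)),(.007,(255,0,255)),(.009,(0,0,0))):
    P=np.array([c[0]+.0045,c[1]-.032-gap,.18]); q=(px('side',P)-[225,195]+.5)*11-.5; print(gap,q)
    cv2.circle(d,tuple(int(round(v)) for v in q),3,col,-1)
cv2.imwrite('pics/s10o.png',d)
```

```text
0.006499833332933649 0.007310342267015213
0.003 [371.304 167.644]
0.005 [377.808 163.412]
0.007 [384.295 159.19 ]
0.009 [390.765 154.981]
```

View pics/s10o.png

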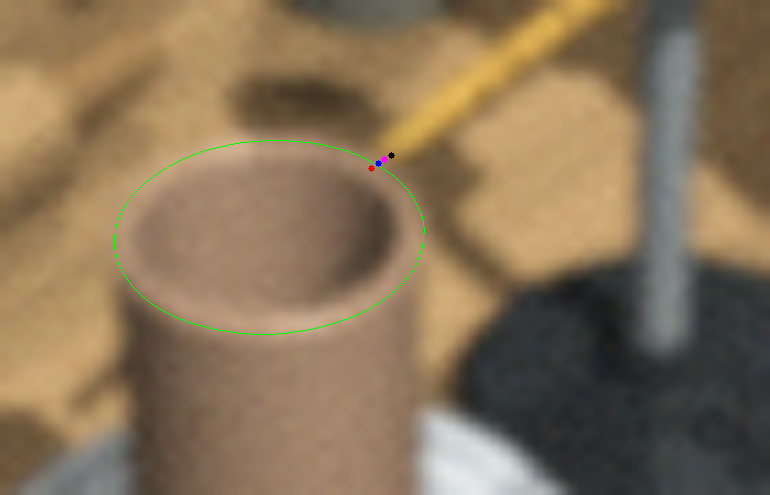

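All measures give a gap of about 6.5 mm (5.5–7.3). I'll push 3 mm more.

Emit:
step_arm(increments=[0,0,-0.1,0,0,0,0,0,-0.1,0,0,0,0,0,-0.1,0,0,0,0,0,0,0,0,0])

```text
time: 24.42
position: [0.5448, -0.1123, 0.1644]
tool_rot: [1.155, 1.238, -1.158]
ft_force: [1.1, -7.0, -2.2]
grip_width: 0.004
```

```bash
python3 look.py 11
python3 - <<'E'
import cv2
b=cv2.imread('pics/t11.png').astype(int)
for r in(211,212,213): print(r,[tuple(int(v) for v in b[r,x]) for x in range(222,234)])
E
```

```text
[ 0.5448 -0.1123  0.1644] [ 2.1113 -6.6852 -2.2516] 24.525
211 [(79, 92, 111), (84, 98, 118), (126, 147, 180), (117, 139, 169), (75, 88, 108), (74, 105, 129), (84, 144, 183), (88, 159, 206), (90, 164, 210), (89, 162, 208), (88, 161, 207), (91, 165, 212)]
212 [(79, 92, 111), (83, 98, 118), (120, 141, 174), (113, 133, 164), (76, 89, 108), (74, 105, 132), (92, 162, 202), (101, 184, 227), (100, 182, 228), (100, 183, 227), (103, 187, 229), (105, 189, 230)]
213 [(79, 92, 111), (83, 97, 117), (121, 141, 173), (115, 135, 165), (77, 90, 109), (65, 76, 93), (65, 76, 92), (118, 119, 125), (145, 143, 145), (127, 126, 128), (187, 184, 185), (201, 199, 202)]
```

View pics/t11c.png

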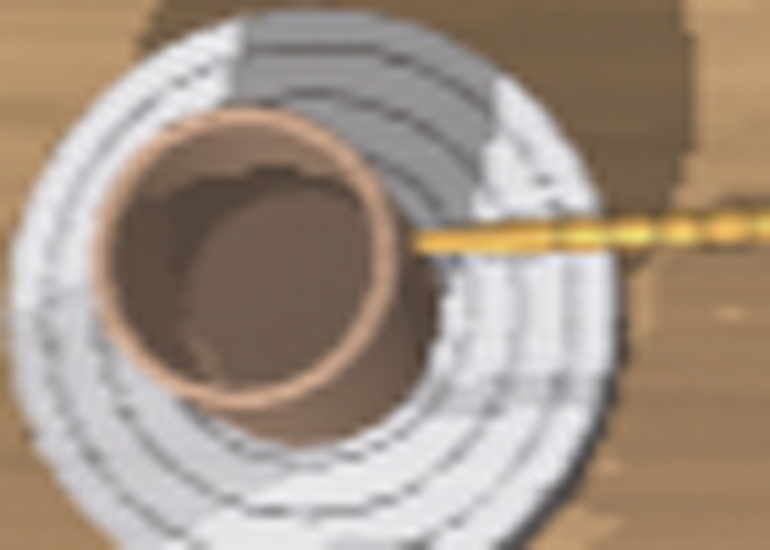

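View pics/s11c.png

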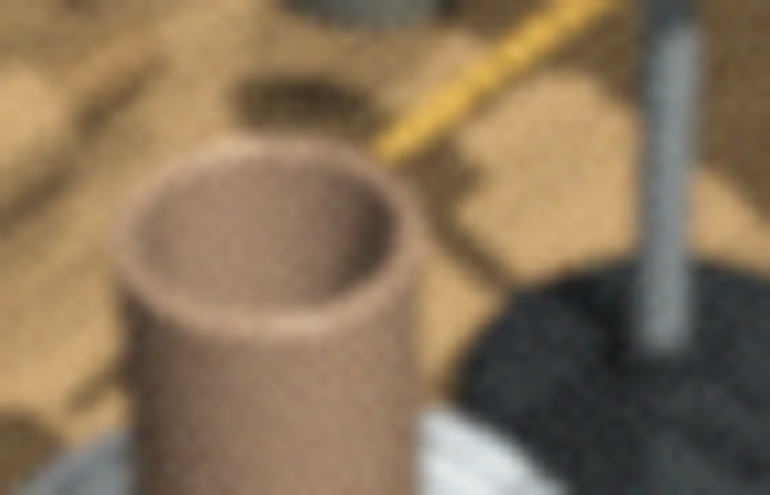

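The top picture shows the tip edge at about 227.4 px and the rim edge at 225.5 px. Allowing for height, that is a gap of about 2.5–4 mm. I'll stop pushing and back off.

Emit:
step_arm(increments=[0,0,0.3,0,0,0,0,0,0.8,0,0,0,0,0,1.5,0,0,0,0,0,2,0,0,0,-0.5,0,1.5,0,0,0,-2,0,0.5,0,0,0,-3,0,0,0,0,0,-3,0,0,0,0,0,-2,0,0,0,0,0,-1,0,0,0,0,0,0,0,0,0,0,0,0,0,0,0,0,0])

```text
time: 26.02
position: [0.5489, -0.1748, 0.2782]
tool_rot: [1.155, 1.244, -1.156]
ft_force: [-0.3, -0.4, 0.2]
grip_width: 0.002
```

```bash
python3 look.py 12
python3 - <<'E'
from h import *
np.set_printoptions(precision=4,suppress=True)
b=cv2.imread('pics/t12.png').astype(int)
for r in(211,212): print(r,[int(b[r,x,2]) for x in range(222,234)])
print((ray('top',225.5,211.5,.185)-ray('top',227.4,211.9,.18))[1])
for n in('beaker_center','cup_center','bowl_center','jar_center','pointer'):
  for cam in('side','top'):
    for d in ctrl.spot_point(cam,n)[:1]: print(n,cam,round(d['score'],2),w(cam,d['xyz']))
E
```

```text
[ 0.5489 -0.1746  0.2782] [-0.2187 -0.007   0.2309] 26.125
211 [117, 126, 190, 179, 115, 137, 192, 218, 220, 219, 219, 221]
212 [117, 125, 183, 174, 115, 138, 212, 235, 235, 235, 236, 237]
0.0038529633313157813
beaker_center side 0.21 [ 0.4217 -0.3945  0.0299]
beaker_center top 0.84 [0.5227 0.1385 0.1349]
cup_center side 0.77 [ 0.59   -0.3304  0.0355]
bowl_center side 0.77 [ 0.4211 -0.3945  0.0287]
bowl_center top 0.77 [ 0.4228 -0.3953  0.0242]
jar_center side 0.57 [ 0.7557 -0.1165  0.0364]
jar_center top 0.56 [ 0.7536 -0.1211  0.0387]
pointer side 0.66 [0.5313 0.1094 0.182 ]
pointer top 0.62 [0.5282 0.1038 0.1797]
```

View pics/t12c.png

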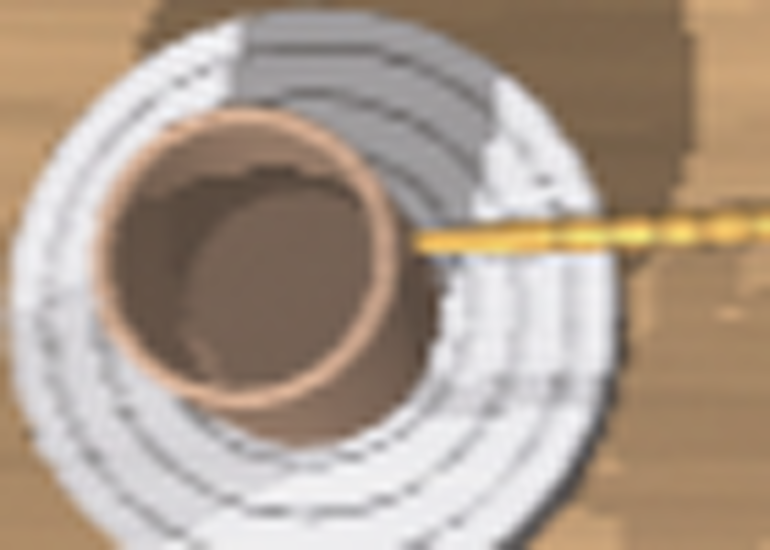

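View pics/s12.png

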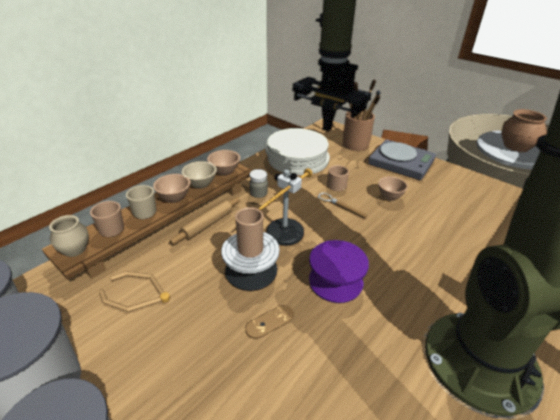

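View pics/t12.png

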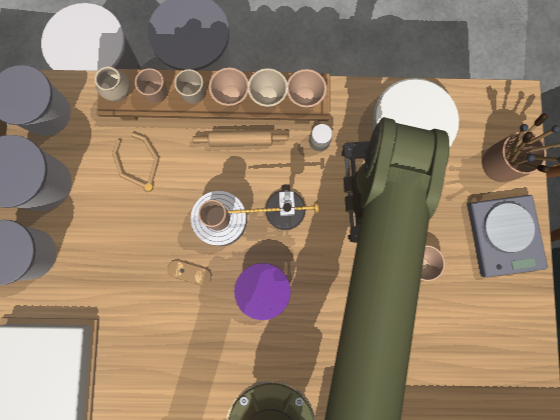

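The tip stayed where I left it, with a gap of about 3–4 mm. The beaker is upright and centred, the bystanders are in place, and the arm is clear. I'm handing the job in.

```bash
python3 -c "
from bench import ctrl
print(ctrl.close_job())"
```

```text
the job is handed in; nothing more can be done
None
```

The beaker is standing upright at the centre of the light banding wheel, and the brass pointer's tip is about 3–4 mm short of its rim. I handed the job in at about 26 s of the 67 s allowed; no verdict is reported.

**Beaker:** I lowered it until I felt light contact (about 5 N) and let go. In the top picture its rim centre is within about 2 mm of the wheel's centre, and the side picture agrees.

**Pointer:** I pushed the button forward in steps totalling about 70 mm, at roughly 7 N. I backed off after the last push, and the tip stayed put. The last top picture shows a visible gap, and the beaker did not move during the pushing.

**Gap readings:**

| Check | Gap |
|---|---|
| Top picture, pixel edges | 3.9 mm |
| How far the arm pushed | about 3.6 mm |
| Circle fitted to the rim | about 2.5–3 mm |
| Network tip point, side camera | about 2 mm |
| Network tip point, top camera | about 7 mm |

The top-camera network reading disagrees with the rest. It had read 3–4 mm short of the visible tip earlier too, so I did not rely on it. From the side, the tip just meets the rim's outline, so that view could not measure the final gap on its own.

**Bystanders:** The bowl and jar, and the cup as seen from the side, were found within about 4 mm of where they started. The last pictures show the loop tool, rib, callipers and rolling pin undisturbed. In the last check the arm hid the cup from the top camera, and the side-camera network mistook the bowl for the beaker.

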